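Push a used coffee capsule through the spring flap of the capsule tray

ROBOT

A 6-joint arm with a two-finger parallel gripper is mounted at the origin on a cart in front of the work surface, level with it; the furniture and walls round the work are solid. World frame = base frame: x ahead of the robot, y to its left, z up, the work surface at z = 0. Lengths are in m, angles in rad, forces in N, time in s.
With the tool pointing down it reaches from about 0.325 to 0.85 m from the base axis. Payload 15.5 kg.
Tool frame: the origin (TCP) lies at the very end of the fingers, on their centre line; the grasp point (between the pads) lies 19 mm behind it; z points along the fingers, y is the line along which they close (so a half turn about z gives the same grasp; the last joint's range is limited). The gripper opens to 91 mm and grips with 3 to 60 N. Pads are 32 mm wide; open, the fingers measure 118 mm over their backs; the gripper's body (76 mm by 178 mm) begins 60 mm behind the grasp point.
Start: joints at [-0.096, 0.494, 1.345, -0, 1.302, -0.096], TCP at [0.625, 0, 0.214] pointing down, gripper open.
Joint ranges: [-2.91, 2.91], [-0.82, 2.16], [0.22, 2.67], [-1.22, 4.37], [0.12, 2.79], [-3.08, 3.08]. Speed limits (rad/s): [1.89, 1.89, 2.57, 3.01, 3.01, 3.01].

INTERFACE

Orientations are given as a unit quaternion [x, y, z, w].
In Python, from station import monitor, eyes, ticket gives the robot as it stands.
- The arm moves only by the tool apply_moves, never from a script. Its argument "increments" is a list of rows, each a list of 4 numbers: the shift along the world's x, y, z normalised to -1 to 1, where 1 is 25 cm, then the turn about the world's z normalised to -1 to 1, where 1 is pi/2 rad. In form: [[tx, ty, tz, spin], ...]. A call has 1 to 5 rows; each row shifts and turns the commanded pose from where the row before left it; what a row does not reach is not made up. A row lasts 1/10 s, in which the tool goes at most 50 mm and 8.59 degrees, less where a joint would pass 70% of its speed; a pose out of reach is approached as far as the arm can. A call with a number of a shift or a turn outside -1 to 1 is refused whole. A call with a gripper value outside its range is refused whole. "jaw" is the closure, from -1 (fully open) to 1 (shut), set as the call begins (left out, the last holds). The fingers move at their own pace and stop on an object; "force" is the grip in N (left out, the last holds). Time passes only in rows, so rows that do not move let the fingers close. It gives the time, the measured TCP pose, the force, the opening and the grip force at its end, in the units of the state.
- monitor.sense(): the state, without advancing time (a new reading comes with each control period).
- eyes.camera(name): name is "scene" or "side" or "wrist"; returns a dict with "pixels" (384x512x3 uint8, red, green, blue), "fx", "fy", "cx", "cy" (pixels), "R" (3x3) and "t" (3): a world point X has camera coordinates R X + t. Camera axes: x right, y down, z forward; pixel columns grow to the right and rows downward; lengths in m; the calibration is good to about 2 mm. The wrist camera is an equidistant fisheye: a pixel r from the principal point sees the ray r / f radians off the axis. A picture is of the moment at which its call begins. There is no depth.
- ticket.close_job(): hands the job in; it is judged then, once.
The state is a dict: "t": time; "joint_pos": joint angles; "joint_velocities": joint speeds; "tau": joint torques, N m; "eef_pos": TCP position; "orientation": TCP orientation; "ft_force": force on the tool from outside, world axes, zero at the start; "moment": the same for the moment, N m; "opening": opening from 0.0 (shut) to 1.0 (fully open); "grip_force": force on a finger pad.
Only numpy, scipy, OpenCV 4.12 (cv2) and the standard library are available. Lean on these libraries where they do the work, as an engineer would, in place of code of your own. Each camera call takes 0.05 s, during which the arm holds its last target. There are 200 camera calls.

TASK

Put the used coffee capsule away in the wooden collecting tray without picking it up: with one fingertip push the tray's self-closing flap inward, and while that finger holds the flap open, gently push the capsule through the mouth with the other finger. Push it in so deep that the flap can swing fully shut behind it, then take the fingers out so that it does. Never lift or squeeze the capsule, and leave the other things where they are.

Things in the scene. Friction and masses are not known exactly. Their poses are not given: they have to be found in the camera images.
- capsule: used coffee capsule of copper-toned metal: a domed cup 30 mm tall standing upside down on its flat rim, 37 mm across (2 mm thick), body 31 mm across above the rim, tapering to 23 mm; about 20 g. It stands on the tray's apron, 75 to 110 mm before the shut flap; origin: centre of its underside. It slides when pushed low but can slip sideways off a narrow finger: keep the finger behind its middle.
- capsule_tray: fixed wooden capsule tray, open above. x points into the tray (the way to push), z up; origin: on the worktop under the mouth's centre. 5 mm floor from x=-165 mm (open apron before the mouth) to x=+265 (end wall). Inner width 130 mm. Walls from x=0 on, 6 mm thick, top at z=45 mm; apron lips up to z=13 mm.
- tray_mouth (a point): centre of the mouth, on the floor's top face (5 mm above the worktop); axes as the tray's. Two posts, 16x14 mm, stand at the mouth, centred 71 mm either side of here, top 47 mm above the worktop.
- flap (a joint): angle of the aluminium flap that closes the mouth: 0 = shut (stop), up to 1.5 as it swings into the tray about an upright hinge at tray x=0, y=+61 mm; it cannot swing outward. Leaf 4 mm thick, 120 mm long from the hinge, 9 to 43 mm above the worktop. A weak spring (under 0.2 N at mid leaf) shuts it within about 1 s when let go, if the 120 mm round its hinge are clear.
- flap_edge (a point): free upright edge of the flap, at half its height (26 mm above the worktop)
- mustard_jar: glass jar with a pale lid, 59 mm across, 103 mm tall, beside the tray; bystander, leave alone; origin: centre of its underside
- spice_jar: round spice jar with a black cap, 41 mm across, 105 mm tall, beside the tray; bystander, leave alone; origin: centre of its underside
- kitchen_timer: round kitchen timer, 60 mm across, 48 mm tall, beside the tray; bystander, leave alone; origin: centre of its underside
- mug: mug, 92 mm across, 95 mm tall, handle at its side, at the back right; bystander, leave alone; origin: centre of its underside
- carrot_2: small carrot, 162 mm long, on the white board at the right; bystander, leave alone; origin: centre of its underside
- teaspoon: teaspoon, 132 mm long, on the worktop at the front right; bystander, leave alone; origin: centre of its underside
Mind the look-alikes: they are no part of the job. Of the things that look like the capsule, the smaller one is meant.

How it is judged:
On the way, in this order (a step that is already met when the one before it is completed fails the run):
1. a finger pushes the flap open (over 0.4 rad) while the capsule is still outside the mouth (value of joint flap above 0.4 rad and contact force between the fingers and flap above 0.02 N and x of capsule in the frame of capsule_tray below -0.018 m), for 0.05 s.
2. the capsule passes the mouth while a finger still holds the flap open (x of capsule in the frame of capsule_tray between -0.01 and 0.035 m and value of joint flap above 0.4 rad and contact force between the fingers and flap above 0.02 N), for 0.05 s.
At the end, for the whole second after the job is handed in: The capsule lies at rest on the tray's floor inside the walls, 50 mm or more beyond the mouth, and the flap behind it is shut (under 0.08 rad) (x of capsule in the frame of capsule_tray between 0.05 and 0.26 m and y of capsule in the frame of capsule_tray between -0.065 and 0.065 m and z of capsule in the frame of capsule_tray below 0.035 m and value of joint flap below 0.08 rad and linear speed of capsule below 0.02 m/s); the robot touches nothing.
It fails at once if the capsule is lifted (z of capsule in the frame of capsule_tray above 0.035 m).
It fails at once if the capsule is squeezed or rammed with more than 6 N (contact force between the fingers and capsule above 6 N).
It fails at once if another thing is moved more than 20 mm (distance of any of mustard_jar, spice_jar, kitchen_timer, mug, carrot_2, teaspoon from where it was at the start of the episode above 0.02 m).
It also fails if it takes over 48 s, if anything falls off the work surface, if the arm or the gripper's body presses on something with over 40 N, if the wrist force passes 120 N, or if a joint passes its speed limit or range.

## Working session

There is one attempt and no reset: what is moved stays moved. The work goes in short steps, Python scripts to look and compute and a tool call to move; the robot and the scene stay as the last step left them, time stands still between calls to the robot, and variables do not carry over. Pictures are saved under pics/ and viewed, at most 13 in all, crops included, and the job is handed in when it is done.

Besides the shell and the picture viewer there is one more tool, called after ">>>" as name([rows], argument=value, ...), one row to a line, values as JSON. apply_moves: Moves the arm, as the interface text tells. Its arguments: {"type":"object","properties":{"increments":{"type":"array","items":{"type":"array","items":{"type":"number"}}},"jaw":{"type":"number"},"force":{"type":"number"}},"required":["increments"]}

```bash
mkdir -p pics; python3 - <<'E'
from station import monitor, eyes
import cv2,numpy as np,pickle
d={}
for n in("scene","side","wrist"):
    c=eyes.camera(n);d[n]=c;cv2.imwrite(f"pics/{n}0.png",cv2.cvtColor(c["pixels"],cv2.COLOR_RGB2BGR))
    print(n,c["fx"],c["fy"],c["cx"],c["cy"],np.round(c["R"],3).tolist(),np.round(c["t"],3))
pickle.dump(d,open("d0.pkl","wb"))
a=[cv2.imread(f"pics/{n}0.png") for n in("scene","side")]
print(monitor.sense()["t"])
E
```

```text
scene 423.5902815253689 423.5902815253689 254.85591037435591 190.55934531500213 [[0.866, -0.499, 0.023], [-0.254, -0.48, -0.84], [0.43, 0.721, -0.543]] [-0.548  0.096  1.274]
side 473.229518517989 473.229518517989 252.8869294179267 187.2142768920246 [[0.837, -0.547, 0.022], [-0.353, -0.568, -0.743], [0.419, 0.614, -0.668]] [-0.541  0.121  1.16 ]
wrist 297.3186396354542 297.3186396354542 253.76707650388678 190.56610754593723 [[1.0, -0.001, -0.001], [-0.0, -0.956, 0.294], [-0.002, -0.294, -0.956]] [-0.624 -0.033  0.393]
0.15
```

View pics/scene0.png

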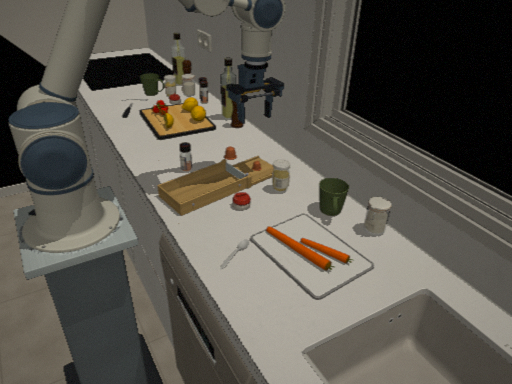

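View pics/side0.png

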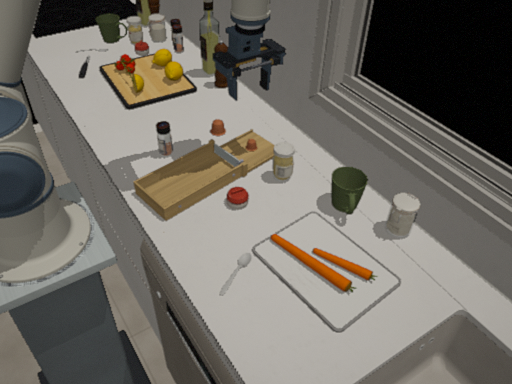

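View pics/wrist0.png

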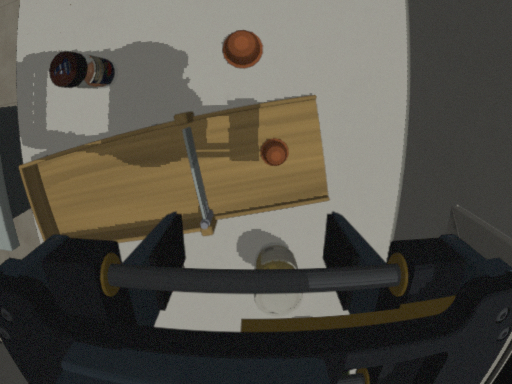

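The wrist view shows the tray with its inside towards the robot. The flap runs from (187,128) to (207,222), with its hinge at the lower post. The small capsule is at (275,152) on the apron, and the bigger look-alike is outside at (243,48). Tray x therefore points along about world -x, which matches the jaw line. Next I'll cast rays for these points.

```bash
cat > h.py <<'E'
import numpy as np,cv2
def ray(c,u,v,z,fish=True):
    p=np.array([(u-c["cx"])/c["fx"],(v-c["cy"])/c["fy"]])
    if fish:
        r=np.hypot(*p); d=np.array([*(p/r*np.sin(r)),np.cos(r)])
    else: d=np.array([*p,1])
    R=np.array(c["R"]);o=-R.T@np.array(c["t"]);w=R.T@d
    return o+w*(z-o[2])/w[2]
def masks(c):
    h=cv2.cvtColor(c["pixels"],cv2.COLOR_RGB2HSV)
    wood=cv2.inRange(h,(12,70,40),(25,255,255)); cop=cv2.inRange(h,(2,110,50),(12,255,255))
    return wood,cop
E
python3 - <<'E'
import pickle,cv2,numpy as np
from h import *
from station import monitor
d=pickle.load(open("d0.pkl","rb"));c=d["wrist"]
wood,cop=masks(c)
n,l,s,ce=cv2.connectedComponentsWithStats(cop)
for i in range(1,n):
    if s[i,4]>60:print("cop",s[i],ce[i].round(1),ray(c,*ce[i],.02).round(4))
n,l,s,ce=cv2.connectedComponentsWithStats(wood)
i=1+np.argmax(s[1:,4]);print("wood",s[i])
for nm,u,v,z in [("apronN",316,97,.013),("apronS",328,199,.013),("postN",183,118,.047),("postS",206,226,.047),("flapfree",188,129,.043),("flaphinge",207,220,.043),("endN",24,164,.045)]:
    print(nm,ray(c,u,v,z).round(4))
k=monitor.sense();print(k["eef_pos"],k["orientation"],k["opening"],k["ft_force"])
im=cv2.cvtColor(c["pixels"],cv2.COLOR_RGB2BGR)[80:250,160:345]
cv2.imwrite("pics/crop1.png",cv2.resize(im,None,fx=4,fy=3.5,interpolation=cv2.INTER_CUBIC)[:600])
E
```

```text
cop [ 223   31   39   37 1100] [242.4  48.7] [0.6104 0.1498 0.02  ]
cop [261 139  27  27 520] [274.4 151.8] [0.6496 0.0221 0.02  ]
wood [   18    95   311   148 28875]
apronN [0.7016 0.0915 0.013 ]
apronS [ 0.724  -0.0425  0.013 ]
postN [0.5428 0.0671 0.047 ]
postS [ 0.5641 -0.0665  0.047 ]
flapfree [0.5474 0.0537 0.043 ]
flaphinge [ 0.5652 -0.06    0.043 ]
endN [0.2873 0.0201 0.045 ]
[6.24692192e-01 1.48223559e-05 2.13462670e-01] [ 7.07115153e-01  7.07098232e-01 -3.29713124e-04 -3.77299024e-04] 0.998361627682187 [0.108258   0.29872819 0.4351766 ]
```

View pics/crop1.png

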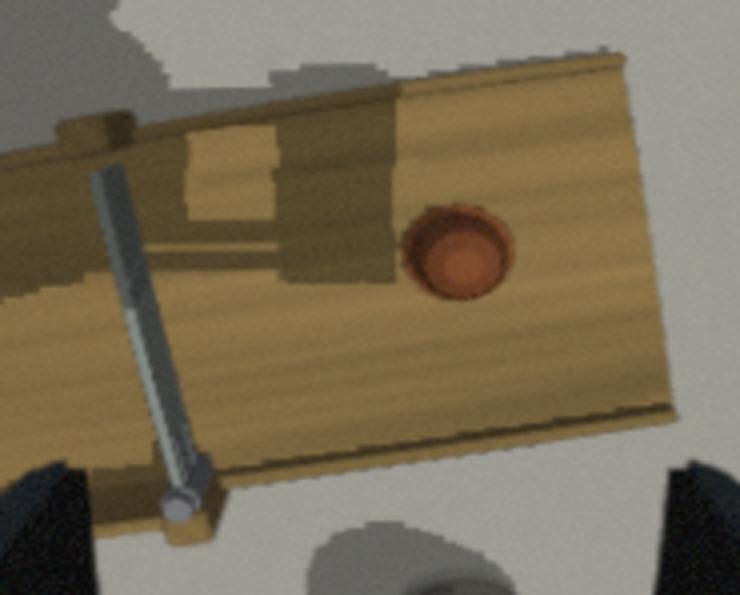

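Tray axes: x̂≈(-.988,-.156), mouth ≈(.552,0). The capsule is at about tray (-101,-4) mm. The sizes check out: post span 135 mm, apron 161 mm. I'll yaw +9° and bring the fingers down astride the capsule, stopping above it for a check.

>>> apply_moves([
  [0.02, 0.018, -0.1, 0.05],
  [0.017, 0.018, -0.16, 0.05],
  [0, 0, -0.16, 0],
  [0, 0, -0.1, 0],
  [0, 0, 0, 0],
], jaw=-1)

```text
t: 0.65
eef_pos: [0.6319, 0.0092, 0.0804]
orientation: [0.649, 0.76, -0.002, -0.003]
ft_force: [-1.3, -0.8, 0.7]
opening: 0.999
grip_force: 0.0
```

```bash
cat > look.py <<'E'
import sys,cv2
from h import *
from station import monitor,eyes
n=sys.argv[1];c=eyes.camera("wrist")
wood,cop=masks(c)
k,l,s,ce=cv2.connectedComponentsWithStats(cop)
for i in range(1,k):
    if s[i,4]>60:print("cop",s[i],ray(c,*ce[i],.012).round(4))
m=monitor.sense();print(m["t"],m["eef_pos"].round(4) if hasattr(m["eef_pos"],"round") else m["eef_pos"],m["orientation"],m["ft_force"])
if len(sys.argv)>2: cv2.imwrite(f"pics/{n}.png",cv2.cvtColor(c["pixels"],cv2.COLOR_RGB2BGR))
import pickle;pickle.dump(c,open(f"{n}.pkl","wb"))
E
python3 look.py w1 1
```

```text
cop [ 226    0   61   59 2643] [0.6101 0.1515 0.012 ]
cop [ 257  172   42   42 1170] [0.6497 0.0208 0.012 ]
0.7 [0.6333 0.0091 0.0828] [ 0.64945688  0.76039675 -0.00093221 -0.00128932] [-0.38916886  0.2310127   0.57783306]
```

View pics/w1.png

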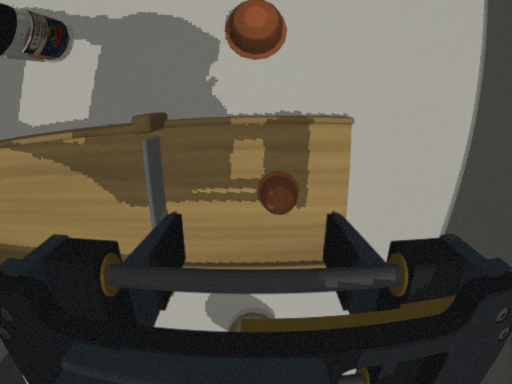

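The capsule re-measures at (.650,.020), between the fingers; the flap edge is at (153,140) and square to the jaw line. I'll lower to z≈12 mm.

>>> apply_moves([
  [0, 0, -0.12, 0],
  [0, 0, -0.1, 0],
  [0, 0, -0.04, 0],
  [0, 0, -0.024, 0],
  [0, 0, 0, 0],
])

```text
t: 1.2
eef_pos: [0.6348, 0.0089, 0.0137]
orientation: [0.649, 0.76, 0.0, 0.0]
ft_force: [0.7, 0.1, 0.8]
opening: 1.001
grip_force: 0.0
```

```bash
python3 look.py w2 1
```

```text
cop [ 210    0   83   43 2664] [0.6118 0.1412 0.012 ]
cop [ 253  195   55   59 2330] [0.6502 0.02   0.012 ]
1.25 [0.635  0.009  0.0141] [6.49434681e-01 7.60417081e-01 4.01149636e-04 5.44266453e-04] [-0.59251516  0.21044968  0.20596312]
```

View pics/w2.png

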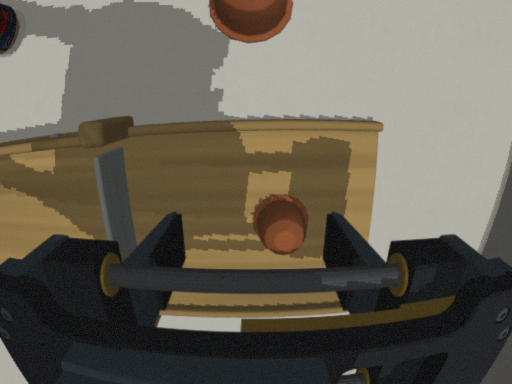

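Both fingers are down with the capsule between them, at (281,225). I'll start pushing slowly along the tray axis.

>>> apply_moves([
  [-0.02, -0.003, -0.004, 0],
  [-0.02, -0.003, 0, 0],
  [-0.024, -0.004, 0, 0],
  [-0.024, -0.004, 0, 0],
  [-0.024, -0.004, 0, 0],
])

```text
t: 1.75
eef_pos: [0.6057, 0.0044, 0.0121]
orientation: [0.649, 0.76, 0.0, 0.0]
ft_force: [-0.1, 0.6, -0.2]
opening: 0.999
grip_force: 0.2
```

>>> apply_moves([
  [-0.024, -0.004, 0, 0],
  [-0.024, -0.004, 0, 0],
  [-0.024, -0.004, 0, 0],
  [-0.024, -0.004, 0, 0],
  [-0.02, -0.003, 0, 0],
])

```text
t: 2.25
eef_pos: [0.5767, -0.0003, 0.0119]
orientation: [0.649, 0.76, -0.0, -0.0]
ft_force: [0.2, -0.1, -0.0]
opening: 1.001
grip_force: 0.2
```

```bash
python3 look.py w3 1
```

```text
cop [ 306    0   85   46 2839] [0.6097 0.1428 0.012 ]
cop [ 20  22  23  11 109] [0.398  0.1243 0.012 ]
cop [ 274  195   55   60 2367] [0.605  0.0131 0.012 ]
2.3 [ 5.759e-01 -3.000e-04  1.180e-02] [ 6.49471176e-01  7.60386046e-01 -2.97784678e-04 -4.04791045e-04] [-1.16750661 -0.31182151 -0.19420987]
```

View pics/w3.png

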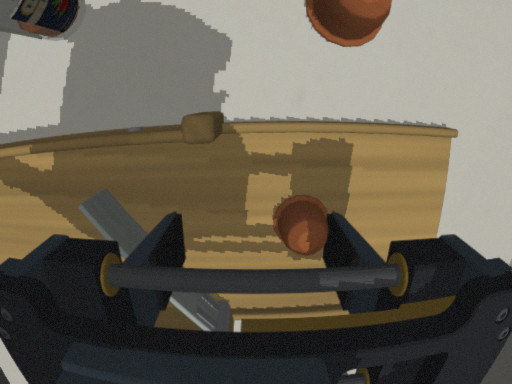

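The flap is swung open about 0.7 rad by the left finger, and the capsule at (302,225) rests on the right pad. I'll carry on.

>>> apply_moves([
  [-0.024, -0.004, 0, 0],
  [-0.024, -0.004, 0, 0],
  [-0.024, -0.004, 0, 0],
  [-0.024, -0.004, 0, 0],
  [-0.024, -0.004, 0, 0],
])

```text
t: 2.8
eef_pos: [0.5467, -0.0053, 0.0119]
orientation: [0.649, 0.76, -0.0, -0.0]
ft_force: [0.4, -0.9, 0.2]
opening: 0.996
grip_force: 0.1
```

>>> apply_moves([
  [-0.024, -0.004, 0, 0],
  [-0.024, -0.004, 0, 0],
  [-0.02, -0.003, 0, 0],
  [-0.012, -0.002, 0, 0],
  [-0.012, -0.002, 0, 0],
])

```text
t: 3.3
eef_pos: [0.5241, -0.0091, 0.0119]
orientation: [0.649, 0.76, 0.0, 0.0]
ft_force: [0.3, -0.1, -0.0]
opening: 0.997
grip_force: 0.1
```

```bash
python3 look.py w4 1
```

```text
cop [ 85   0  35  13 251] [0.4064 0.1265 0.012 ]
cop [ 386    0   82   56 3386] [0.6103 0.1491 0.012 ]
cop [ 274  195   55   60 2401] [0.5524 0.0044 0.012 ]
3.35 [ 0.5236 -0.0091  0.0119] [ 6.49435374e-01  7.60416756e-01 -1.42129783e-04 -1.77570842e-04] [-0.54719626  0.19811179 -0.37869952]
```

View pics/w4.png

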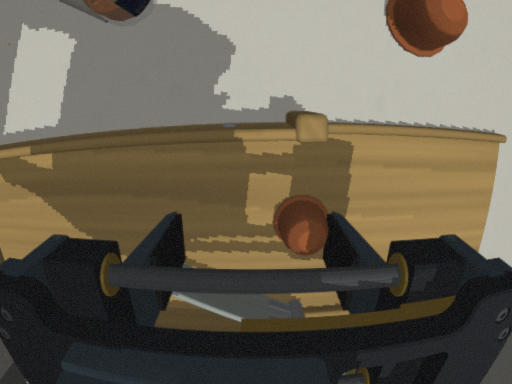

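The capsule is in the mouth (tray x≈0), and the flap at (240,300) is pressed wide open along the hinge-side wall by the left finger. I'll continue.

>>> apply_moves([
  [-0.016, -0.0025, 0, 0],
  [-0.016, -0.0025, 0, 0],
  [-0.016, -0.0025, 0, 0],
  [-0.016, -0.0025, 0, 0],
  [-0.016, -0.0025, 0, 0],
])

```text
t: 3.85
eef_pos: [0.5039, -0.0122, 0.0119]
orientation: [0.649, 0.76, -0.0, -0.0]
ft_force: [0.9, 0.5, -0.0]
opening: 0.999
grip_force: 0.1
```

>>> apply_moves([
  [-0.016, -0.0025, 0, 0],
  [-0.016, -0.0025, 0, 0],
  [-0.016, -0.0025, 0, 0],
  [-0.016, -0.0025, 0, 0],
  [-0.016, -0.0025, 0, 0],
])

```text
t: 4.35
eef_pos: [0.4839, -0.0153, 0.0119]
orientation: [0.649, 0.76, -0.0, -0.0]
ft_force: [1.1, -0.5, -0.1]
opening: 1.002
grip_force: 0.1
```

```bash
python3 look.py w5 1
```

```text
cop [ 437    0   74   66 3559] [0.6105 0.1537 0.012 ]
cop [ 274  195   55   60 2397] [ 0.5123 -0.0019  0.012 ]
4.4 [ 0.4831 -0.0153  0.0119] [ 6.49443582e-01  7.60409653e-01 -2.46063422e-04 -3.63715381e-04] [-0.72700453  0.34932762 -0.91200207]
```

View pics/w5.png

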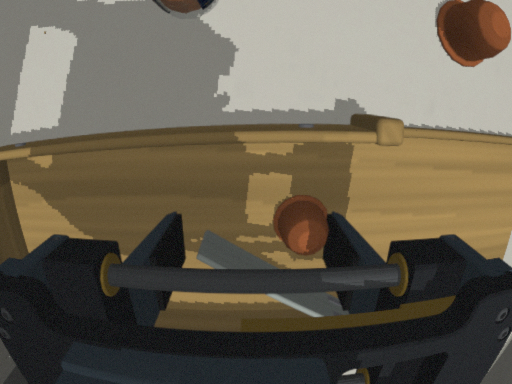

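The leaf has slid off the left finger, and its tip is at (205,240). It now leans lightly between capsule and right finger, and the capsule is still centred on the pad (274–329). I'll push the rest of the way, in slow steps with checks.

>>> apply_moves([
  [-0.016, -0.0025, 0, 0],
  [-0.016, -0.0025, 0, 0],
  [-0.02, -0.003, 0, 0],
  [-0.02, -0.003, 0, 0],
  [-0.02, -0.003, 0, 0],
])

```text
t: 4.9
eef_pos: [0.4608, -0.0188, 0.0119]
orientation: [0.649, 0.76, -0.0, -0.0]
ft_force: [0.4, -0.3, 0.1]
opening: 1.0
grip_force: 0.1
```

```bash
python3 look.py w6
```

```text
cop [ 462    8   50   64 2414] [0.6032 0.1504 0.012 ]
cop [ 274  195   54   61 2381] [ 0.4892 -0.0056  0.012 ]
4.95 [ 0.4598 -0.0188  0.0119] [ 6.49463453e-01  7.60392637e-01 -2.73630993e-04 -4.31206321e-04] [-0.88564524  0.17999198  0.11841354]
```

>>> apply_moves([
  [-0.02, -0.003, 0, 0],
  [-0.02, -0.003, 0, 0],
  [-0.02, -0.003, 0, 0],
  [-0.02, -0.003, 0, 0],
  [-0.02, -0.003, 0, 0],
])

```text
t: 5.45
eef_pos: [0.4358, -0.0226, 0.0119]
orientation: [0.649, 0.76, -0.0, -0.0]
ft_force: [0.4, 0.9, 0.6]
opening: 1.001
grip_force: 0.1
```

```bash
python3 look.py w7 1
```

```text
cop [ 486   17   26   61 1129] [0.5916 0.1466 0.012 ]
cop [ 274  195   55   60 2399] [ 0.4641 -0.0089  0.012 ]
5.5 [ 0.4349 -0.0225  0.0119] [ 6.49441349e-01  7.60411521e-01 -2.70857582e-04 -4.24885066e-04] [-0.36215195 -0.20671971 -0.20855435]
```

View pics/w7.png

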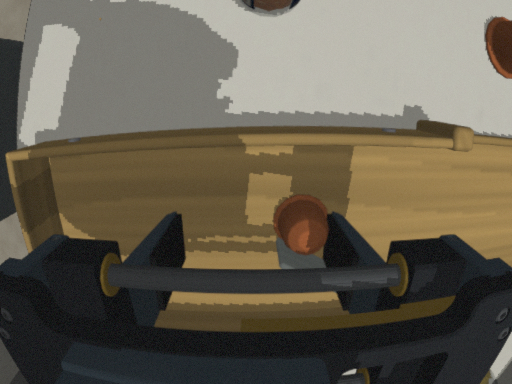

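The capsule is at tray x≈+88 and still flat on the pad, with the leaf showing just below it at (300,262). It needs about 47 mm more to clear the leaf's 120 mm sweep.

>>> apply_moves([
  [-0.02, -0.003, 0, 0],
  [-0.02, -0.003, 0, 0],
  [-0.02, -0.003, 0, 0],
  [-0.02, -0.003, 0, 0],
  [-0.02, -0.003, 0, 0],
])

```text
t: 6.0
eef_pos: [0.4108, -0.0263, 0.0119]
orientation: [0.649, 0.76, -0.0, -0.0]
ft_force: [0.8, -0.3, -0.4]
opening: 0.998
grip_force: 0.1
```

>>> apply_moves([
  [-0.02, -0.003, 0, 0],
  [-0.02, -0.003, 0, 0],
  [-0.02, -0.003, 0, 0],
  [-0.016, -0.002, 0, 0],
  [-0.008, -0.001, 0, 0],
])

```text
t: 6.5
eef_pos: [0.3898, -0.0293, 0.0119]
orientation: [0.649, 0.76, -0.0, -0.0]
ft_force: [0.2, 0.9, 1.4]
opening: 1.006
grip_force: 0.1
```

```bash
python3 look.py w8
```

```text
cop [349   0  31  11 181] [0.4313 0.1272 0.012 ]
cop [ 273  195   56   60 2359] [ 0.4181 -0.0158  0.012 ]
6.55 [ 0.3896 -0.0292  0.0119] [ 6.49476168e-01  7.60381906e-01 -1.18078736e-04 -2.23177726e-04] [-1.60692774  1.51423909 -0.29058744]
```

The capsule is at tray (135,-5), 150 mm from the hinge, so it is clear of the sweep. I'll back off 4 mm, lift straight up and let the flap close.

>>> apply_moves([
  [0.008, 0.001, 0, 0],
  [0.008, 0.001, 0, 0],
  [0, 0, 0.06, 0],
  [0, 0, 0.1, 0],
  [0, 0, 0.16, 0],
])

```text
t: 7.05
eef_pos: [0.3936, -0.0285, 0.0918]
orientation: [0.649, 0.76, -0.001, -0.001]
ft_force: [0.7, -0.5, -0.2]
opening: 1.001
grip_force: 0.0
```

>>> apply_moves([
  [0.1, 0.01, 0.18, 0],
  [0.1, 0.01, 0.15, 0],
  [0.1, 0.01, 0.05, 0],
  [0.1, 0.01, 0, 0],
  [0, 0, 0, 0],
])

```text
t: 7.55
eef_pos: [0.4968, -0.0187, 0.1863]
orientation: [0.649, 0.761, 0.001, 0.001]
ft_force: [0.2, 0.8, 0.6]
opening: 0.999
grip_force: 0.0
```

>>> apply_moves([
  [0, 0, 0, 0],
  [0, 0, 0, 0],
  [0, 0, 0, 0],
  [0, 0, 0, 0],
  [0, 0, 0, 0],
])

```text
t: 8.05
eef_pos: [0.4932, -0.0189, 0.1856]
orientation: [0.649, 0.76, -0.0, -0.0]
ft_force: [-0.5, -0.3, -0.5]
opening: 1.0
grip_force: 0.0
```

>>> apply_moves([
  [0, 0, 0, 0],
  [0, 0, 0, 0],
  [0, 0, 0, 0],
  [0, 0, 0, 0],
  [0, 0, 0, 0],
])

```text
t: 8.55
eef_pos: [0.4935, -0.0188, 0.1855]
orientation: [0.649, 0.76, -0.0, -0.0]
ft_force: [-0.3, 0.3, -0.1]
opening: 1.0
grip_force: 0.0
```

```bash
python3 look.py w9 1
```

```text
cop [197  35  21  14 111] [0.4178 0.1255 0.012 ]
cop [ 351   34   42   39 1151] [0.6088 0.1522 0.012 ]
cop [180 146  28  29 588] [ 0.4189 -0.0153  0.012 ]
cop [215 258  40  12 329] [ 0.4875 -0.1472  0.012 ]
8.6 [ 0.4935 -0.0188  0.1856] [ 6.49449663e-01  7.60404586e-01 -1.17980444e-05 -1.85435563e-05] [-0.28185858  0.05286679  0.77896771]
```

View pics/w9.png

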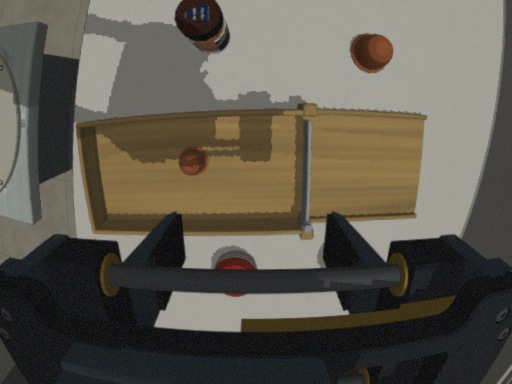

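The flap is shut, post to post from (308,118) to (307,228). The capsule stands well inside at (193,160), and the gripper is clear of everything.

```bash
python3 -c "
from station import ticket
print(ticket.close_job())"
```

```text
the job is handed in; nothing more can be done
None
```

The capsule stands about 135 mm inside the tray behind the shut flap, pushed in without lifting or gripping; the last image showed the gripper clear, and I handed the job in at about 8.6 s, with no verdict returned.

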